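Index the sensor carriage on the optical rail

ROBOT

A 6-joint arm with a two-finger parallel gripper is mounted at the origin on a cart in front of the work surface, level with it; the furniture and walls round the work are solid. World frame = base frame: x ahead of the robot, y to its left, z up, the work surface at z = 0. Lengths are in m, angles in rad, forces in N, time in s.
With the tool pointing down it reaches from about 0.35 to 0.975 m from the base axis. Payload 4.9 kg.
Tool frame: the origin (TCP) lies on the centre line of the jaws, within the pads' length; the fingertips stand 14 mm ahead of it and the grasp point (between the pads) lies 5 mm behind it (manip.nose_length is the distance from the TCP to the fingertips, in m); z points along the fingers, y is the line along which they close (so a half turn about z gives the same grasp; the last joint's range is limited). The gripper opens to 85 mm and grips with 20 to 120 N. Pads are 22 mm wide; open, the fingers measure 114 mm over their backs; the gripper's body (76 mm by 85 mm) begins 54 mm behind the grasp point. The pads swing forward as they close: fully open they stand 13 mm farther back than shut.
Start: joints at [-1.346, 0.053, 1.613, -0, 1.476, -0.119], TCP at [0.211, -0.588, 0.245] pointing down, gripper open.
Joint ranges: [-3.01, 3.01], [-1.01, 2.22], [0.06, 2.58], [-1.02, 4.17], [0.09, 2.62], [-3.14, 3.14]. Speed limits (rad/s): [2.57, 2.57, 3.14, 3.14, 3.14, 3.14].

INTERFACE

Orientations are given as a unit quaternion [w, x, y, z].
In Python, from plant import manip, imaging gives the robot as it stands.
- The arm moves only by the tool play_rows, never from a script. Its argument "commands" is a list of rows, each a list of 6 numbers: the shift along the tool's x, y, z in mm, then the turn, a rotation vector about the tool's x, y, z in degrees. A call has 1 to 5 rows; each row shifts and turns the commanded pose from where the row before left it, along the tool's axes as they then stand; what a row does not reach is not made up. A row lasts 1/12 s, in which the tool goes at most 41.7 mm and 7.16 degrees, less where a joint would pass 70% of its speed; a pose out of reach is approached as far as the arm can. A call is refused whole if a number of a shift passes 41.7 or a number of a turn 7.16, either way. A call with a gripper value outside its range is refused whole. "hand" is the finger opening in mm, from 0 to 85.4, set as the call begins (left out, the last holds). The fingers move at their own pace and stop on an object; the grip force is fixed at half the most. Time passes only in rows, so rows that do not move let the fingers close. It gives the time, the measured TCP pose, the force, the opening and the grip force at its end, in the units of the state.
- manip.state(): the state, without advancing time (a new reading comes with each control period).
- imaging.grab_frame(name): name is "scene" or "top" or "wrist"; returns a dict with "image" (420x560x3 uint8, red, green, blue), "fx", "fy", "cx", "cy" (pixels), "k1" (the pictures are not rectified: a ray, as slopes to the right and down, at radius r is drawn at 1 + k1 r^2 times it, then the intrinsics apply), "R" (3x3) and "t" (3): a world point X has camera coordinates R X + t; the wrist camera has in their place "mount" (4x4, takes a point from camera to tool coordinates, whose origin is the TCP and whose axes are the flange's). Camera axes: x right, y down, z forward; pixel columns grow to the right and rows downward; lengths in m; the calibration is good to about 2 mm. A picture is of the moment at which its call begins: read the wrist's pose just before it. There is no depth.
- manip.job_done(): hands the job in; it is judged then, once.
The state is a dict: "time": time; "joint_pos": joint angles; "joint_vel": joint speeds; "joint_efforts": joint torques, N m; "tool_pos": TCP position; "tool_rot": TCP orientation; "contact_force": force on the tool from outside, world axes, zero at the start; "ft_torque": the same for the moment, N m; "gripper_width": opening from 0.0 (shut) to 1.0 (fully open); "grasp_force": force on a finger pad.
Only numpy, scipy, OpenCV 4.12 (cv2) and the standard library are available. Lean on these libraries where they do the work, as an engineer would, in place of code of your own. Each camera call takes 0.05 s, during which the arm holds its last target. There are 200 camera calls.

TASK

Take the orange release bar of the sensor carriage, hold it up and slide the carriage along the rail until its red pointer is at the yellow flag, then let the bar down so that its pin catches in the notch nearest the flag, with the bar fully down. The notches cannot be seen, so feel for the notch gently; never force the pin. Leave the bottle, the brass weight and the lens ring where they stand.

Things in the scene. Friction and masses are not known exactly. Their poses are not given: they have to be found in the camera images.
- rail: Fixed aluminium and black rail, 104x420x36 mm; origin: centre of its underside; carriage slides along its y, away from the parking end. A strip under a black brush seal has 9 mm notches 26 mm apart. Where they begin varies by 60 mm and is not measured: feel for them. The first 40 mm of travel and the 17 mm between notches are plain: there the pin just rests on the strip, not caught.
- carriage (a joint): Travel of the carriage along the rail's y in m: 0 parking end, 0.24 far stop. Dark steel carriage, 72 mm along the rail, 160 mm across, top 43 mm above the worktop, with a black round sensor (top under 85 mm) on its far side, 88 mm from the bar's centre. Slides with about 2 N while the pin is out of the notches. Starts parked, pin on plain strip.
- release_bar (a joint): Height of the bar over its lowest position in m: 0 fully down (pin caught), 0.007 to 0.008 pin resting on plain strip (as at the start), 0.016 upper stop; hold at 0.012 to 0.014 to pass over notches. Spring pushes it down: 5 N at 0, 6.5 N at 0.008, 7.7 N at 0.016; damped (30 N s/m). The 6 mm round-ended pin enters a notch when within about 1.5 to 2 mm of the notch's centre.
- bar_grip (a point): Centre of the orange release bar: round, 12 mm thick, lying across the rail (along the rail's x), 58 mm of it orange, between two steel legs 74 mm apart. Moves with carriage and bar: 80 mm above the worktop when fully down, 88 mm at the start. At the start 39 mm is free below the bar, down to the carriage. Can be pinched from above, fingers closing along the rail's y.
- latch_pin: The hidden pin below the release bar, fixed to it; origin on the pin's axis, level with the rail's underside when the bar is fully down. It touches only the notch strip. More than 45 N on it, spring included, spoils it: push bar or caught carriage with no more than about 25 N.
- pointer (a point): Tip of the small red pointer on the carriage's edge that faces the robot, in line with the pin and the release bar, 41 mm above the worktop.
- flag_mark (a point): Top of the thin yellow flag, 3 mm wide, on a black clip on the rail's edge towards the robot, 38 mm above the worktop; fixed; its axes are the rail's. The right notch is the one nearest the flag, so in the end the pointer is at most about 13 to 15 mm from the flag along the rail.
- brass_weight: Brass weight with a knob, 29 mm across, 47 mm tall, standing behind the rail, bystander. Origin: centre of its underside.
- drop_bottle: Amber dropper bottle, 34 mm across, 94 mm tall, standing behind the rail, bystander. Origin: centre of its underside.
- lens_ring: Black lens ring, 32 mm across, 10 mm tall, lying behind the rail, bystander. Origin: centre of its underside.

How it is judged:
By the outcome, as a careful person would: the job done as asked, in the order asked, and still so for the second after the job is handed in, with the robot touching nothing.
It also fails if it takes over 54 s, if anything falls off the work surface, if the arm or the gripper's body presses on something with over 40 N, if the wrist force passes 120 N, or if a joint passes its speed limit or range.

## Working session

There is one attempt and no reset: what is moved stays moved. The work goes in short steps, Python scripts to look and compute and a tool call to move; the robot and the scene stay as the last step left them, time stands still between calls to the robot, and variables do not carry over. Pictures are saved under pics/ and viewed, at most 10 in all, crops included, and the job is handed in when it is done.

Besides the shell and the picture viewer there is one more tool, called after "Emit:" as a command line: name --pt "numbers of a row" for each row, then --argument value for the rest. play_rows: Moves the arm, as the interface text tells. Its arguments: {"type":"object","properties":{"commands":{"type":"array","items":{"type":"array","items":{"type":"number"}}},"hand":{"type":"number"}},"required":["commands"]}

```bash
mkdir -p pics; ls; cat > h.py <<'E'
import numpy as np, cv2
from plant import manip, imaging
from scipy.spatial.transform import Rotation as Ro
def grab(n,f):
    d=imaging.grab_frame(n); cv2.imwrite('pics/'+f,cv2.cvtColor(d['image'],cv2.COLOR_RGB2BGR)); return d
def Rq(q): return Ro.from_quat([q[1],q[2],q[3],q[0]]).as_matrix()
def pose(d,s=None):
    if 'R' in d: R=np.array(d['R']);t=np.array(d['t']);return R.T,-R.T@t
    M=np.array(d['mount']);Rt=Rq(s['tool_rot']);return Rt@M[:3,:3],Rt@M[:3,3]+np.array(s['tool_pos'])
def pix(d,u,v,z,s=None):
    K=np.array([[d['fx'],0,d['cx']],[0,d['fy'],d['cy']],[0,0,1.]])
    p=cv2.undistortPoints(np.array([[[u,v]]],float),K,np.array([d['k1'],0,0,0,0.]))[0,0]
    R,c=pose(d,s); r=R@np.array([p[0],p[1],1]); return c+r*(z-c[2])/r[2]
E
python3 - <<'E'
from h import *
import pickle
s=manip.state();print(s, manip.nose_length)
a=grab('scene','s0.png');b=grab('top','t0.png');pickle.dump((a,b),open('c.pkl','wb'))
for d in(a,b):print(pose(d))
E
```

```text
pics
{'time': 0.0, 'joint_pos': array([-1.34601330e+00,  5.33814833e-02,  1.61425599e+00, -2.81735010e-05,
        1.47597328e+00, -1.18972563e-01]), 'joint_vel': array([-0.00114658, -0.00271161, -0.00077588, -0.00018003, -0.00016273,
       -0.00064166]), 'joint_efforts': array([-1.13428880e-03, -3.93684483e+01, -3.70177174e+01, -2.29999287e-04,
        7.09614629e-03,  7.34543903e-06]), 'tool_pos': array([ 0.21052184, -0.58786948,  0.24407041]), 'tool_rot': array([-1.00689445e-03,  9.85264608e-01,  1.71034014e-01, -6.73614997e-05]), 'contact_force': array([-0.87196483,  0.51793281, -0.19435188]), 'ft_torque': array([-0.00238172,  0.0011947 ,  0.05280144]), 'grasp_force': 0.0, 'gripper_width': 0.9945311464705994} 0.014
(array([[-0.86573566, -0.29156311,  0.40680797],
       [-0.50025328,  0.47848056, -0.72166683],
       [ 0.01576172, -0.82827973, -0.56009308]]), array([0.24108326, 0.50972461, 0.54358026]))
(array([[-0.00294285, -0.99324575,  0.1159923 ],
       [-0.99961389,  0.00612677,  0.02710238],
       [-0.02762998, -0.11586775, -0.99288028]]), array([ 0.49942413, -0.10847944,  0.94510714]))
```

View pics/t0.png

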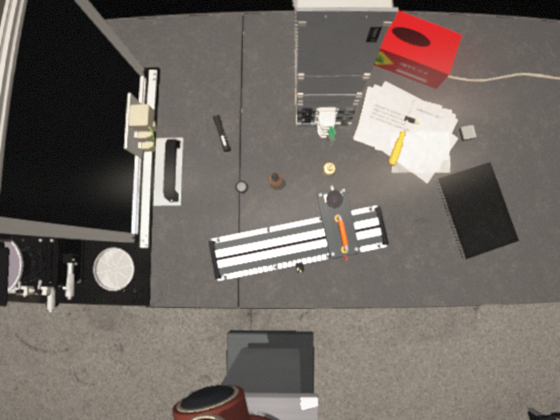

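View pics/s0.png

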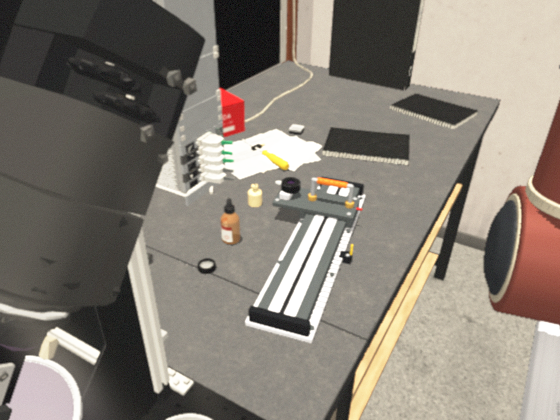

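The top view shows the carriage at the rail's right end with the orange bar near (342,233), the red pointer near (346,258) and the flag near (300,267). The bottle (276,180), weight (329,168) and ring (241,187) stand behind the rail. The scene view agrees with this. I'll enlarge it for a closer look.

```bash
python3 - <<'E'
import cv2
i=cv2.imread('pics/t0.png')[180:290,200:400];cv2.imwrite('pics/t0c.png',cv2.resize(i,None,fx=4,fy=4,interpolation=cv2.INTER_CUBIC))
E
```

```text
(no output)
```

View pics/t0c.png

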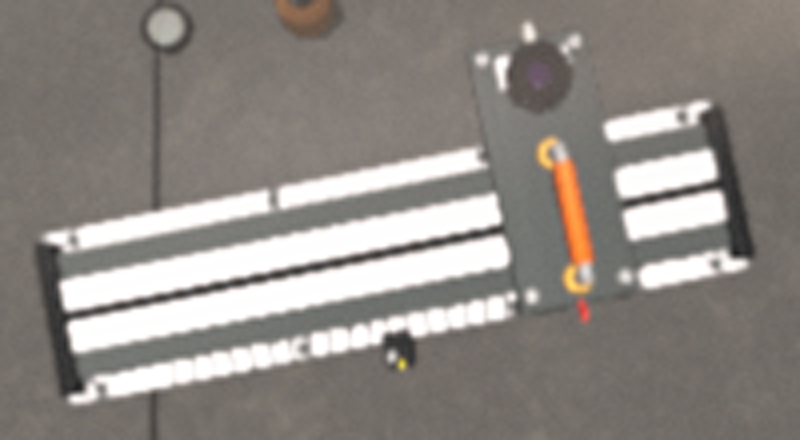

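```bash
python3 - <<'E'
from h import *
import pickle
a,b=pickle.load(open('c.pkl','rb'))
f=lambda u,v,z:pix(b,200+(u-1.5)/4,180+(v-1.5)/4,z)
P={k:f(*x) for k,x in dict(bar=(574,218,.088),e1=(560,160,.088),e2=(586,268,.088),ptr=(584,320,.041),flag=(402,363,.038),BL=(68,402,.0),BR=(748,264,.0),TL=(40,240,0.036),TR=(712,103,.036),sensor=(539,75,.08),bottle=(305,12,.09)).items()}
for k in P:print(k,P[k].round(4))
d=P['TL']-P['TR'];print(np.degrees(np.arctan2(d[1],d[0])),np.linalg.norm(d))
d=P['BL']-P['BR'];print(np.degrees(np.arctan2(d[1],d[0])),np.linalg.norm(d))
d=P['flag']-P['ptr'];print(np.linalg.norm(d),d)
print('scene bar',pix(a,331,182,.088),'flag',pix(a,351,247,.038),pix(a,361,210,.041))
s=manip.state();print(Rq(s['tool_rot']).round(3))
d=imaging.grab_frame('wrist');print(d['mount'])
E
```

```text
bar [ 0.5386 -0.2133  0.088 ]
e1 [ 0.571 -0.206  0.088]
e2 [ 0.5108 -0.2195  0.088 ]
ptr [ 0.4811 -0.2239  0.041 ]
flag [ 0.4566 -0.1174  0.038 ]
BL [0.4308 0.0871 0.    ]
BR [ 0.5136 -0.3307  0.    ]
TL [0.529  0.0978 0.036 ]
TR [ 0.6089 -0.3035  0.036 ]
sensor [ 0.6202 -0.1959  0.08  ]
bottle [ 0.6557 -0.0634  0.09  ]
101.25128126793854 0.4091522334277399
101.20792715281813 0.4259242615102943
0.10924455188316712 [-0.02452911  0.10641285 -0.003     ]
scene bar [ 0.54286794 -0.21132461  0.088     ] flag [ 0.45297934 -0.10894724  0.038     ] [ 0.48036224 -0.22027809  0.041     ]
[[ 0.941  0.337 -0.   ]
 [ 0.337 -0.941  0.002]
 [ 0.    -0.002 -1.   ]]
[[ 1.16836838e-04 -9.57752916e-01 -2.87592313e-01  7.36877220e-02]
 [ 9.99999790e-01  2.95289346e-04 -5.77127453e-04  1.65601745e-04]
 [ 6.37668447e-04 -2.87592185e-01  9.57752749e-01 -1.28274946e-01]
 [ 0.00000000e+00  0.00000000e+00  0.00000000e+00  1.00000000e+00]]
```

Emit:
play_rows --pt "29 -16 0 0 0 2" --pt "31 -17 0 0 0 0" --pt "31 -17 0 0 0 0" --pt "31 -17 0 0 0 0" --pt "31 -17 0 0 0 0"

```text
time: 0.57
tool_pos: [0.3307, -0.4597, 0.2449]
tool_rot: [-0.0, 0.988, 0.154, -0.0]
contact_force: [0.2, 0.1, -0.3]
gripper_width: 1.0
grasp_force: 0.0
```

Emit:
play_rows --pt "31 -17 0 0 0 0" --pt "31 -17 0 0 0 0" --pt "31 -17 0 0 0 0" --pt "31 -17 0 0 0 0" --pt "31 -17 0 0 0 0"

```text
time: 0.98
tool_pos: [0.4527, -0.3314, 0.245]
tool_rot: [-0.0, 0.988, 0.154, -0.0]
contact_force: [0.9, -1.1, -0.1]
gripper_width: 1.004
grasp_force: 0.0
```

Emit:
play_rows --pt "31 -17 0 0 0 0" --pt "31 -17 0 0 0 0" --pt "31 -17 0 0 0 3" --pt "31 -17 10 0 0 3.4" --pt "0 0 20 0 0 0"

```text
time: 1.4
tool_pos: [0.5552, -0.2284, 0.218]
tool_rot: [0.001, 0.995, 0.1, 0.003]
contact_force: [-0.3, 0.3, 0.7]
gripper_width: 1.004
grasp_force: 0.0
```

```bash
python3 - <<'E'
from h import *
import pickle
s=manip.state();d=grab('wrist','w1.png');pickle.dump((s,d),open('w1.pkl','wb'))
R=Rq(s['tool_rot']);print(s['tool_pos'],R.round(4),s['joint_vel'].round(3))
D=np.array([.5386,-.2133,.083])-s['tool_pos'];print((R.T@D*1000).round(1))
E
```

```text
[ 0.55524773 -0.22840298  0.2180237 ] [[ 0.9799  0.1994  0.0068]
 [ 0.1994 -0.9799 -0.001 ]
 [ 0.0065  0.0024 -1.    ]] [-0.068  0.163  0.301 -0.064 -0.409 -0.122]
[-14.2 -18.4 134.9]
```

View pics/w1.png

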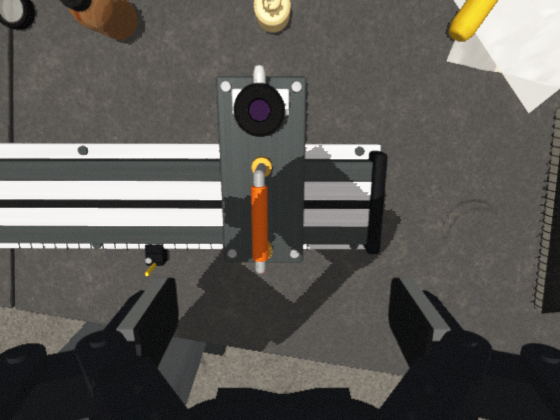

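The wrist view shows the bar's orange part from (259,186) to (260,262) and the yellow flag's tip near (150,272). The rail lies level in the picture, so the jaw angle is right.

```bash
python3 - <<'E'
from h import *
import pickle
s,d=pickle.load(open('w1.pkl','rb'))
A=pix(d,259,186,.088,s);B=pix(d,260,262,.088,s);F=pix(d,150,272,.038,s)
print(A,B,np.linalg.norm(A-B),(A+B)/2,F)
n=np.array([-.195,.981,0]);print('flag-bar',(F-(A+B)/2)@n)
C=(A+B)/2;C[2]=.083
s=manip.state();R=Rq(s['tool_rot']);print(s['tool_pos'],(R.T@(C-s['tool_pos'])*1000).round(1))
L=pix(d,0,144,.036,s);M=pix(d,380,152,.036,s);v=L-M;print(np.degrees(np.arctan2(v[1],v[0])))
E
```

```text
[ 0.57081158 -0.2076242   0.088     ] [ 0.51193554 -0.21925272  0.088     ] 0.06001342254824951 [ 0.54137356 -0.21343846  0.088     ] [ 0.45931838 -0.121409    0.038     ]
flag-bar 0.10628166619296385
[ 0.55099513 -0.22866466  0.21096877] [ -6.  -16.4 128. ]
100.32206719640642
```

Emit:
play_rows --pt "-3 -8 30 0 0 0" --pt "-3 -8 30 0 0 0" --pt "0 0 25 0 0 0" --pt "0 0 10 0 0 0" --pt "0 0 0 0 0 0" --hand 50

```text
time: 1.87
tool_pos: [0.5391, -0.2166, 0.1168]
tool_rot: [-0.002, 0.995, 0.098, -0.003]
contact_force: [-0.2, 1.0, -0.3]
gripper_width: 0.586
grasp_force: 0.0
```

```bash
python3 - <<'E'
from h import *
s=manip.state();R=Rq(s['tool_rot']);print(s['tool_pos'],s['gripper_width'],R.round(4));C=np.array([.5405,-.2134,.083]);print((R.T@(C-s['tool_pos'])*1000).round(1))
d=grab('wrist','w2.png')
E
```

```text
[ 0.53911769 -0.21657645  0.11675108] 0.5863783420169737 [[ 0.9807  0.1954 -0.0062]
 [ 0.1954 -0.9807  0.0032]
 [-0.0055 -0.0044 -1.    ]]
[ 2.2 -2.7 33.8]
```

View pics/w2.png

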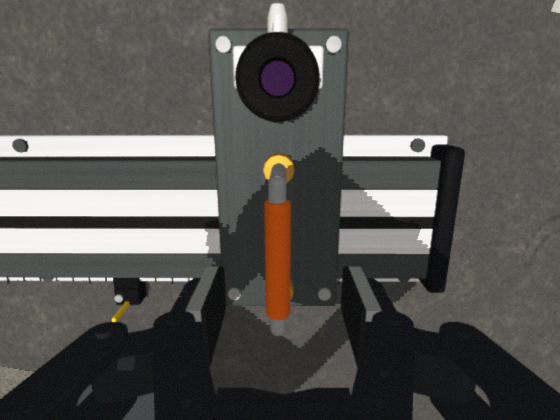

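The bar is at column 278, between the fingers at about 213 and 355, so it is centred to about 1–2 mm. I'll lower and close.

Emit:
play_rows --pt "1 -1 12 0 0 0" --pt "1 -1 12 0 0 0" --pt "0 0 10 0 0 0" --pt "0 0 0 0 0 0" --pt "0 0 0 0 0 0" --hand 22

```text
time: 2.33
tool_pos: [0.5427, -0.2147, 0.0854]
tool_rot: [-0.001, 0.995, 0.098, -0.001]
contact_force: [0.2, 0.6, -0.3]
gripper_width: 0.26
grasp_force: 0.0
```

Emit:
play_rows --pt "0 0 0 0 0 0" --pt "0 0 0 0 0 0" --pt "0 0 0 0 0 0" --pt "0 0 0 0 0 0" --pt "0 0 0 0 0 0" --hand 8

```text
time: 2.75
tool_pos: [0.5432, -0.2149, 0.0865]
tool_rot: [-0.0, 0.995, 0.098, 0.0]
contact_force: [-0.5, 2.1, -0.3]
gripper_width: 0.115
grasp_force: 58.5
```

Emit:
play_rows --pt "0 0 -2 0 0 0" --pt "0 0 -2 0 0 0" --pt "0 0 -1 0 0 0" --pt "0 0 0 0 0 0" --pt "0 0 0 0 0 0"

```text
time: 3.17
tool_pos: [0.5431, -0.2148, 0.0909]
tool_rot: [-0.0, 0.995, 0.098, -0.0]
contact_force: [2.8, -0.2, -9.5]
gripper_width: 0.117
grasp_force: 58.3
```

Emit:
play_rows --pt "0 0 -0.7 0 0 0" --pt "0 -4 0 0 0 0" --pt "0 -7 0 0 0 0" --pt "0 -7 0 0 0 0" --pt "0 -7 0 0 0 0"

```text
time: 3.58
tool_pos: [0.5381, -0.1897, 0.0921]
tool_rot: [0.0, 0.995, 0.098, -0.0]
contact_force: [3.0, -2.4, -8.8]
gripper_width: 0.115
grasp_force: 58.5
```

Emit:
play_rows --pt "0 -7 0 0 0 0" --pt "0 -7 0 0 0 0" --pt "0 -7 0 0 0 0" --pt "0 -5 0 0 0 0" --pt "0 0 0 0 0 0"

```text
time: 4.0
tool_pos: [0.5328, -0.1633, 0.0918]
tool_rot: [-0.001, 0.995, 0.099, -0.0]
contact_force: [1.8, 2.2, -8.7]
gripper_width: 0.114
grasp_force: 58.6
```

Emit:
play_rows --pt "0 -4 0 0 0 0" --pt "0 -7 0 0 0 0" --pt "0 -7 0 0 0 0" --pt "0 -7 0 0 0 0" --pt "0 -7 0 0 0 0"

```text
time: 4.42
tool_pos: [0.5268, -0.133, 0.0921]
tool_rot: [0.0, 0.995, 0.098, 0.0]
contact_force: [2.7, 0.4, -8.4]
gripper_width: 0.114
grasp_force: 58.6
```

Emit:
play_rows --pt "0 -7 0 0 0 0" --pt "0 -7 0 0 0 0" --pt "0 -5 0 0 0 0" --pt "0 -4 0 0 0 0" --pt "0 0 0 0 0 0"

```text
time: 4.83
tool_pos: [0.5221, -0.1097, 0.0918]
tool_rot: [-0.001, 0.995, 0.099, -0.0]
contact_force: [2.3, 2.0, -7.6]
gripper_width: 0.112
grasp_force: 58.7
```

```bash
python3 - <<'E'
from h import *
import pickle
s=manip.state();print(s['tool_pos'],s['contact_force'])
d=grab('scene','s2.png');w=grab('wrist','w3.png');t=grab('top','t2.png')
pickle.dump((s,d,w,t),open('c2.pkl','wb'))
r=lambda i,f:cv2.resize(i,None,fx=f,fy=f,interpolation=cv2.INTER_CUBIC)
a=r(cv2.imread('pics/s2.png')[160:310,260:400],2.8)
b=r(cv2.imread('pics/t2.png')[190:295,240:380],2.8)
print(a.shape,b.shape)
c=np.zeros((420,800,3),np.uint8);c[:420,:392]=a;c[:294,400:792]=b;cv2.imwrite('pics/m2.png',c)
E
```

```text
[ 0.52212166 -0.10970769  0.0918441 ] [ 2.33370548  1.9805068  -7.64258469]
(420, 392, 3) (294, 392, 3)
```

View pics/m2.png

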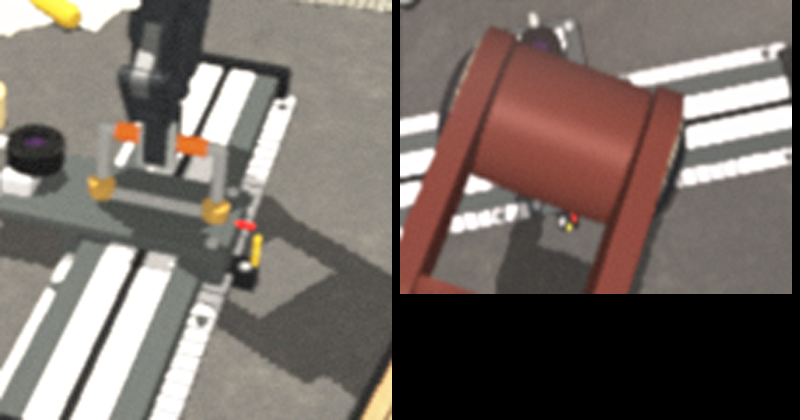

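View pics/w3.png

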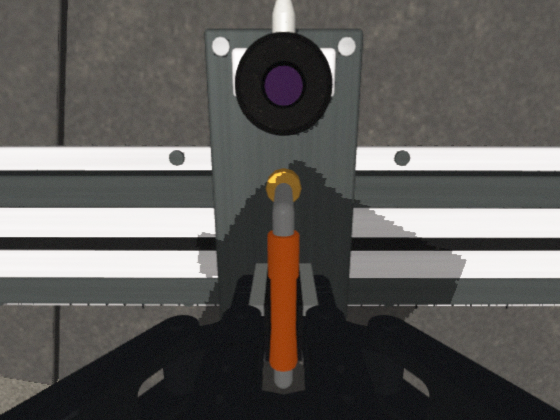

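The pointer is almost at the flag. In the mosaic the scene view has the pointer tip at (254,227) and the flag top at (258,237). In the top view the pointer is at (575,217) and the flag at (569,227). The wrist view shows the bar held in the middle of the pads.

```bash
python3 - <<'E'
from h import *
import pickle
s,d,w,t=pickle.load(open('c2.pkl','rb'))
n=np.array([-.195,.981,0])
p=pix(d,260+254/2.8,160+227/2.8,.041);f=pix(d,260+258/2.8,160+237/2.8,.038);print(p,f,(f-p)@n)
p=pix(t,240+175/2.8,190+217/2.8,.041);f=pix(t,240+169/2.8,190+227/2.8,.038);print(p,f,(f-p)@n)
E
```

```text
[ 0.45870833 -0.12035559  0.041     ] [ 0.45388353 -0.11604539  0.038     ] 0.00516913383570094
[ 0.46337366 -0.1229951   0.041     ] [ 0.45496352 -0.11797872  0.038     ] 0.006561038979763256
```

Emit:
play_rows --pt "0 -3 0 0 0 0" --pt "0 0 1.5 0 0 0" --pt "0 0 1.5 0 0 0" --pt "0 0 1.0 0 0 0" --pt "0 0 0 0 0 0"

```text
time: 5.4
tool_pos: [0.5218, -0.1081, 0.0878]
tool_rot: [-0.0, 0.995, 0.098, -0.0]
contact_force: [2.1, 0.3, -7.0]
gripper_width: 0.12
grasp_force: 58.7
```

Emit:
play_rows --pt "0 0 1 0 0 0" --pt "0 0 0 0 0 0" --pt "0 0 0 0 0 0"

```text
time: 5.65
tool_pos: [0.5218, -0.1081, 0.087]
tool_rot: [0.0, 0.995, 0.098, -0.0]
contact_force: [1.2, 1.2, -8.1]
gripper_width: 0.115
grasp_force: 58.8
```

Emit:
play_rows --pt "0 0 1 0 0 0" --pt "0 0 0 0 0 0" --pt "0 0 0 0 0 0"

```text
time: 5.9
tool_pos: [0.5219, -0.1081, 0.0865]
tool_rot: [0.0, 0.995, 0.098, -0.0]
contact_force: [-1.3, 1.3, -2.4]
gripper_width: 0.114
grasp_force: 59.3
```

The pin is resting on plain strip: z stopped at 86.5 mm and the load is going. I'll loosen the jaws to a loose cage so the spring alone presses the pin, then feel along.

Emit:
play_rows --pt "0 0 0 0 0 0" --pt "0 0 0 0 0 0" --pt "0 0 1.5 0 0 0" --pt "0 0 1.5 0 0 0" --pt "0 0 0 0 0 0" --hand 14

```text
time: 6.32
tool_pos: [0.522, -0.1082, 0.0831]
tool_rot: [0.0, 0.995, 0.098, 0.0]
contact_force: [-0.2, 0.0, 0.5]
gripper_width: 0.162
grasp_force: 0.0
```

Emit:
play_rows --pt "0 -1 0 0 0 0" --pt "0 -1 0 0 0 0" --pt "0 -0.5 0 0 0 0" --pt "0 0 0 0 0 0" --pt "0 0 0 0 0 0"

```text
time: 6.73
tool_pos: [0.5216, -0.1064, 0.0832]
tool_rot: [0.001, 0.995, 0.098, 0.0]
contact_force: [1.0, -4.5, -2.0]
gripper_width: 0.165
grasp_force: 2.6
```

Emit:
play_rows --pt "0 -0.6 0 0 0 0" --pt "0 -0.6 0 0 0 0" --pt "0 -0.6 0 0 0 0" --pt "0 -0.6 0 0 0 0" --pt "0 0 0 0 0 0"

```text
time: 7.15
tool_pos: [0.521, -0.1038, 0.0832]
tool_rot: [0.001, 0.995, 0.098, 0.0]
contact_force: [1.7, -5.3, -0.9]
gripper_width: 0.16
grasp_force: 2.1
```

Emit:
play_rows --pt "0 -0.6 0 0 0 0" --pt "0 -0.6 0 0 0 0" --pt "0 -0.6 0 0 0 0" --pt "0 -0.6 0 0 0 0" --pt "0 0 0 0 0 0"

```text
time: 7.57
tool_pos: [0.5206, -0.1013, 0.0832]
tool_rot: [0.0, 0.995, 0.098, 0.0]
contact_force: [0.9, -3.9, -1.4]
gripper_width: 0.163
grasp_force: 2.3
```

Emit:
play_rows --pt "0 -0.6 0 0 0 0" --pt "0 -0.6 0 0 0 0" --pt "0 -0.6 0 0 0 0" --pt "0 -0.6 0 0 0 0" --pt "0 0 0 0 0 0"

```text
time: 7.98
tool_pos: [0.5201, -0.0989, 0.0831]
tool_rot: [0.0, 0.995, 0.098, 0.0]
contact_force: [1.0, -3.7, -0.1]
gripper_width: 0.162
grasp_force: 2.3
```

Emit:
play_rows --pt "0 -0.6 0 0 0 0" --pt "0 -0.6 0 0 0 0" --pt "0 -0.6 0 0 0 0" --pt "0 -0.6 0 0 0 0" --pt "0 0 0 0 0 0"

```text
time: 8.4
tool_pos: [0.5196, -0.0965, 0.0832]
tool_rot: [0.0, 0.995, 0.098, 0.0]
contact_force: [0.9, -5.1, -0.5]
gripper_width: 0.164
grasp_force: 2.3
```

Emit:
play_rows --pt "0 -0.6 0 0 0 0" --pt "0 -0.6 0 0 0 0" --pt "0 -0.6 0 0 0 0" --pt "0 -0.6 0 0 0 0" --pt "0 0 0 0 0 0"

```text
time: 8.82
tool_pos: [0.5186, -0.0929, 0.0828]
tool_rot: [-0.001, 0.995, 0.098, -0.0]
contact_force: [-0.2, 0.4, -0.2]
gripper_width: 0.163
grasp_force: 0.0
```

```bash
python3 - <<'E'
from h import *
import pickle
s=manip.state();print(s['tool_pos'],s['contact_force'])
d=grab('scene','s3.png');t=grab('top','t3.png')
pickle.dump((s,d,t),open('c3.pkl','wb'))
r=lambda i,f:cv2.resize(i,None,fx=f,fy=f,interpolation=cv2.INTER_CUBIC)
a=r(cv2.imread('pics/s3.png')[215:275,320:370],8)
b=r(cv2.imread('pics/t3.png')[245:295,280:325],8)
print(a.shape,b.shape)
c=np.zeros((480,780,3),np.uint8);c[:480,:400]=a;c[:400,410:770]=b;cv2.imwrite('pics/m3.png',c)
E
```

```text
[ 0.51862103 -0.09292851  0.08278694] [-0.15478676  0.42851309 -0.20222086]
(480, 400, 3) (400, 360, 3)
```

View pics/m3.png

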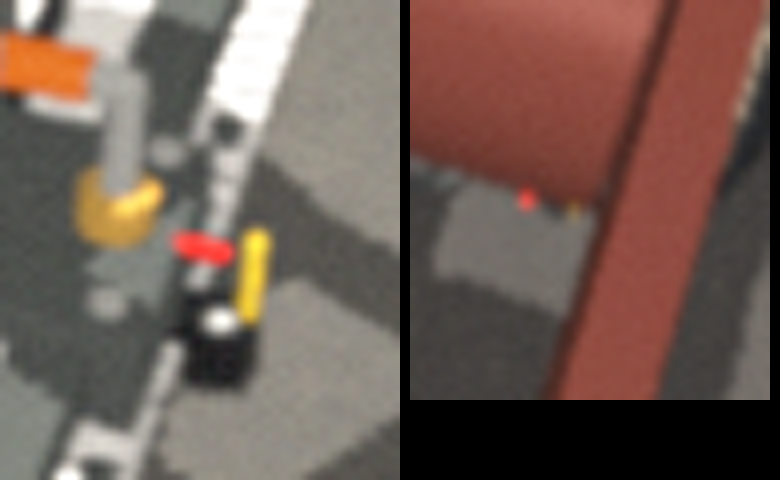

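The wrist force fell to zero during the last step, which suggests the pin dropped. The pointer tip is at (232,252) in the scene crop and (527,205) in the top crop, against a flag at (258,232) and a partly hidden (574,210). I'll work out the offset and nudge gently to test whether it is caught.

```bash
python3 - <<'E'
from h import *
import pickle
s,d,t=pickle.load(open('c3.pkl','rb'))
n=np.array([-.195,.981,0])
p=pix(d,320+232/8,215+252/8,.041);f=pix(d,320+258/8,215+232/8,.038);print(p,f,(f-p)@n)
p=pix(t,280+117/8,245+207/8,.041);f=pix(t,280+164/8,245+212/8,.038);print(p,f,(f-p)@n)
# orange bar left leg joint height: row of orange/leg junction
C=np.r_[s['tool_pos'][:2],0]
for bh in(.080,.088):
    X=C+[0,0,bh]; R=d['R'];q=np.array(R)@X+d['t'];x=q[:2]/q[2];r2=x@x;x=x*(1+d['k1']*r2);print(bh,d['fx']*x[0]+d['cx'],d['fy']*x[1]+d['cy'])
E
```

```text
[ 0.45519717 -0.10477507  0.041     ] [ 0.45443592 -0.11781388  0.038     ] -0.012642624109673508
[ 0.45560246 -0.10458556  0.041     ] [ 0.4539663  -0.11830682  0.038     ] -0.013141507664304245
0.08 313.89488868710487 220.11380666760107
0.088 314.1465460071635 216.23860853605274
```

Emit:
play_rows --pt "0 -0.5 0 0 0 0" --pt "0 -0.5 0 0 0 0" --pt "0 -0.5 0 0 0 0" --pt "0 0 0 0 0 0"

```text
time: 9.25
tool_pos: [0.5186, -0.0922, 0.083]
tool_rot: [-0.0, 0.995, 0.098, -0.0]
contact_force: [0.6, -1.1, -0.3]
gripper_width: 0.16
grasp_force: 0.0
```

Emit:
play_rows --pt "0 -0.6 0 0 0 0" --pt "0 -0.6 0 0 0 0" --pt "0 -0.6 0 0 0 0" --pt "0 0 0 0 0 0"

```text
time: 9.58
tool_pos: [0.5183, -0.0907, 0.083]
tool_rot: [0.0, 0.995, 0.098, 0.0]
contact_force: [0.0, -1.7, -1.4]
gripper_width: 0.162
grasp_force: 0.7
```

Emit:
play_rows --pt "0 -0.6 0 0 0 0" --pt "0 -0.6 0 0 0 0" --pt "0 0 0 0 0 0"

```text
time: 9.83
tool_pos: [0.5181, -0.0894, 0.083]
tool_rot: [0.0, 0.995, 0.098, 0.0]
contact_force: [0.8, -1.0, -0.5]
gripper_width: 0.162
grasp_force: 0.6
```

Emit:
play_rows --pt "0 -0.6 0 0 0 0" --pt "0 -0.6 0 0 0 0" --pt "0 0 0 0 0 0"

```text
time: 10.08
tool_pos: [0.5179, -0.0883, 0.083]
tool_rot: [0.0, 0.995, 0.098, 0.0]
contact_force: [0.7, -2.7, -0.3]
gripper_width: 0.163
grasp_force: 1.0
```

```bash
cat >> h.py <<'E'
def red(d,box):  # centroid of red pointer & bar's orange, scene cam
    i=d['image'].astype(int);o={}
    H=cv2.cvtColor(d['image'],cv2.COLOR_RGB2HSV)
    u0,v0,u1,v1=box;S=np.zeros(i.shape[:2],bool);S[v0:v1,u0:u1]=1
    h,s_,v=H[...,0].astype(int),H[...,1],H[...,2]
    for k,m in dict(red=((h<4)|(h>175))&(s_>150)&(v>120),orange=(h>=5)&(h<=12)&(s_>200)&(v>150),yel=(h>20)&(h<32)&(s_>150)&(v>120)).items():
        y,x=np.nonzero(m&S);o[k]=(len(x),x.mean().round(2) if len(x) else 0,y.mean().round(2) if len(x) else 0)
    return o
E
python3 - <<'E'
from h import *
import pickle
d0=pickle.load(open('c2.pkl','rb'))[1];d1=pickle.load(open('c3.pkl','rb'))[1]
s=manip.state();d=grab('scene','s4.png');w=grab('wrist','w4.png');pickle.dump((s,d,w),open('c4.pkl','wb'))
n=np.array([-.195,.981,0])
for x in(d0,d1,d):
    r=red(x,(290,195,365,262));print(r)
    p=pix(x,*r['red'][1:],.041);f=pix(x,352.2,244,.038);print((p-f)@n)
    # bar height: solve orange centroid vs red displacement
    for z in(.080,.084,.088,.092):
        q=pix(x,*r['orange'][1:],z);print(z,((q-p)@n*1000).round(1),end=' ')
    print()
E
```

```text
{'red': (16, np.float64(347.0), np.float64(240.12)), 'orange': (61, np.float64(318.16), np.float64(209.57)), 'yel': (38, np.float64(345.92), np.float64(245.18))}
-0.0038126966612272253
0.08 -18.0 0.084 -12.1 0.088 -6.2 0.092 -0.4 
{'red': (18, np.float64(345.33), np.float64(245.56)), 'orange': (60, np.float64(316.05), np.float64(221.17)), 'yel': (35, np.float64(348.83), np.float64(247.69))}
0.012208954449220056
0.08 1.4 0.084 7.0 0.088 12.5 0.092 18.1 
{'red': (15, np.float64(344.27), np.float64(247.0)), 'orange': (54, np.float64(316.37), np.float64(222.52)), 'yel': (36, np.float64(349.75), np.float64(248.36))}
0.016728069069220197
0.08 0.5 0.084 6.0 0.088 11.6 0.092 17.1
```

The bar height fits 80 mm, so the pin is in a notch, about 13–14 mm past the flag. That is close to halfway, so I need the notch centre and the flag measured precisely. First I'll feel both walls gently.

Emit:
play_rows --pt "0 -0.5 0 0 0 0" --pt "0 -0.5 0 0 0 0" --pt "0 0 0 0 0 0" --pt "0 0 0 0 0 0"

```text
time: 10.52
tool_pos: [0.5178, -0.088, 0.0831]
tool_rot: [0.001, 0.995, 0.098, 0.0]
contact_force: [2.0, -5.5, -1.9]
gripper_width: 0.161
grasp_force: 2.6
```

Emit:
play_rows --pt "0 1 0 0 0 0" --pt "0 1 0 0 0 0" --pt "0 1 0 0 0 0" --pt "0 1 0 0 0 0" --pt "0 0 0 0 0 0"

```text
time: 10.93
tool_pos: [0.5183, -0.0908, 0.0829]
tool_rot: [-0.001, 0.995, 0.098, -0.0]
contact_force: [-0.9, 0.3, -0.5]
gripper_width: 0.167
grasp_force: 0.4
```

Emit:
play_rows --pt "0 0.6 0 0 0 0" --pt "0 0.6 0 0 0 0" --pt "0 0.6 0 0 0 0" --pt "0 0 0 0 0 0"

```text
time: 11.27
tool_pos: [0.5187, -0.0929, 0.0829]
tool_rot: [-0.0, 0.995, 0.098, -0.0]
contact_force: [-0.5, 0.9, -0.1]
gripper_width: 0.164
grasp_force: 0.7
```

Emit:
play_rows --pt "0 0.6 0 0 0 0" --pt "0 0.6 0 0 0 0" --pt "0 0 0 0 0 0" --pt "0 0 0 0 0 0"

```text
time: 11.6
tool_pos: [0.5189, -0.0938, 0.0829]
tool_rot: [-0.0, 0.995, 0.098, -0.0]
contact_force: [-0.9, 3.7, 0.2]
gripper_width: 0.162
grasp_force: 1.7
```

Emit:
play_rows --pt "0 0.5 0 0 0 0" --pt "0 0.5 0 0 0 0" --pt "0 0 0 0 0 0" --pt "0 0 0 0 0 0"

```text
time: 11.93
tool_pos: [0.519, -0.0941, 0.0829]
tool_rot: [-0.001, 0.995, 0.098, -0.0]
contact_force: [-1.2, 5.8, 1.5]
gripper_width: 0.16
grasp_force: 3.3
```

I'll release with the pin resting at the near wall (1.5 mm short of centre), rise and look straight at the pointer and flag with the wrist camera.

Emit:
play_rows --pt "0 -1.5 0 0 0 0" --pt "0 0 0 0 0 0" --pt "0 0 0 0 0 0" --pt "0 0 -10 0 0 0" --pt "0 0 -20 0 0 0" --hand 40

```text
time: 12.35
tool_pos: [0.517, -0.0934, 0.1111]
tool_rot: [-0.001, 0.995, 0.098, -0.003]
contact_force: [-0.4, 0.5, 0.1]
gripper_width: 0.472
grasp_force: 0.0
```

Emit:
play_rows --pt "-5 0 -25 0 0 0" --pt "-20 0 -10 0 0 0" --pt "-25 0 0 0 0 0" --pt "-20 0 0 0 0 0" --pt "0 0 0 0 0 0"

```text
time: 12.77
tool_pos: [0.4483, -0.108, 0.1487]
tool_rot: [0.001, 0.995, 0.098, -0.0]
contact_force: [-0.7, 0.5, -0.5]
gripper_width: 0.469
grasp_force: 0.0
```

Emit:
play_rows --pt "0 0 0 0 0 0" --pt "0 0 0 0 0 0"

```text
time: 12.93
tool_pos: [0.4509, -0.1077, 0.1488]
tool_rot: [0.0, 0.995, 0.098, 0.001]
contact_force: [-0.3, 0.3, 0.1]
gripper_width: 0.469
grasp_force: 0.0
```

```bash
python3 - <<'E'
from h import *
import pickle
s=manip.state();w=grab('wrist','w5.png');d=grab('scene','s5.png');t=grab('top','t5.png');pickle.dump((s,w,d,t),open('c5.pkl','wb'));print(s['tool_pos'],s['joint_vel'].round(3))
for i,b in((w,(0,0,560,420)),(d,(290,195,365,262))):print(red(i,b))
E
```

```text
[ 0.45094209 -0.10768449  0.14880698] [ 0.009  0.021 -0.013  0.002  0.    -0.001]
{'red': (52, np.float64(280.79), np.float64(201.58)), 'orange': (1152, np.float64(280.52), np.float64(113.09)), 'yel': (178, np.float64(282.14), np.float64(98.31))}
{'red': (14, np.float64(345.0), np.float64(245.93)), 'orange': (12, np.float64(310.58), np.float64(222.42)), 'yel': (77, np.float64(329.17), np.float64(233.65))}
```

View pics/w5.png

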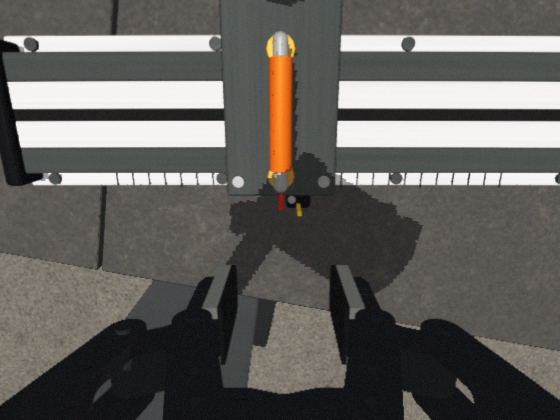

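The wrist view shows the red pointer at column 281, rows 193–210, and the yellow flag at about column 299, rows 204–216. The pointer is to the left, past the flag. I'll get sub-pixel positions.

```bash
python3 - <<'E'
from h import *
import pickle
s,w,d,t=pickle.load(open('c5.pkl','rb'))
I=w['image'].astype(int)
m=(I[...,0]-I[...,2]);
n=np.array([-.195,.981,0]);n/=np.linalg.norm(n)
def cent(u0,v0,u1,v1):
    p=np.clip(m[v0:v1,u0:u1]-50,0,None)
    for v in range(v0,v1): 
        q=p[v-v0]
        if q.sum()>30: print(v,round((q*np.arange(u0,u1)).sum()/q.sum(),2),q.max())
cent(274,194,290,216);print();cent(290,198,308,222)
for pu,pv,fu,fv in((281,209,299,215),(281,205,298.5,210)):
    p=pix(w,pu,pv,.041,s);f=pix(w,fu,fv,.038,s);print(p,f,(p-f)@n)
E
```

```text
194 280.59 72
195 280.59 83
196 280.6 84
197 280.6 83
198 280.64 84
199 280.67 82
200 280.66 82
201 280.67 86
202 280.66 84
203 280.61 82
204 280.63 83
205 280.65 86
206 280.68 84
207 280.65 86
208 280.73 89
209 280.64 73

203 297.75 34
204 297.56 66
205 298.01 74
206 297.99 73
207 298.06 74
208 298.21 71
209 298.27 71
210 298.58 75
211 298.86 92
212 298.95 101
213 298.97 106
214 298.99 105
215 299.12 99
216 299.25 21
[ 0.45809558 -0.10492634  0.041     ] [ 0.45548198 -0.11810268  0.038     ] 0.012413941067729374
[ 0.46085139 -0.1043811   0.041     ] [ 0.45892499 -0.11701867  0.038     ] 0.01201948061153714
```

The pointer is +12.4 mm from the flag with the pin at the near wall. The notch centre is therefore about +14 mm, and the previous notch, at about −12 mm, is the nearer one. I'll go back to grip the bar, lift it and shift one notch back.

Emit:
play_rows --pt "20 0 0 0 0 0" --pt "25 0 0 0 0 0" --pt "20 -1 0 0 0 0" --pt "4 0 15 0 0 0" --pt "0 0 0 0 0 0"

```text
time: 13.5
tool_pos: [0.5179, -0.0921, 0.1307]
tool_rot: [-0.001, 0.995, 0.099, -0.002]
contact_force: [-0.1, -0.0, -0.8]
gripper_width: 0.466
grasp_force: 0.0
```

Emit:
play_rows --pt "0 0 20 0 0 0" --pt "0 0 20 0 0 0" --pt "0 0 10 0 0 0" --pt "0 0 6 0 0 0" --pt "0 0 0 0 0 0"

```text
time: 13.92
tool_pos: [0.5166, -0.0926, 0.0755]
tool_rot: [-0.001, 0.995, 0.098, -0.001]
contact_force: [0.4, 0.6, 0.1]
gripper_width: 0.472
grasp_force: 0.0
```

```bash
python3 - <<'E'
from h import *
s=manip.state();R=Rq(s['tool_rot']);print(s['tool_pos'],s['contact_force'].round(1),(R.T@(np.array([.519,-.0928,.076])-s['tool_pos'])*1000).round(1))
w=grab('wrist','w6.png')
I=w['image'].astype(int);H=I[...,0]-I[...,2]
for v in(240,270,300,330):
    q=H[v]>100;u=np.nonzero(q)[0];print(v,u.min() if len(u) else 0,u.max() if len(u) else 0)
E
```

```text
[ 0.51658738 -0.09257774  0.0755418 ] [0.4 0.6 0.1] [ 2.3  0.7 -0.5]
240 269 299
270 270 299
300 270 298
330 270 298
```

Emit:
play_rows --pt "0 0 0 0 0 0" --pt "0 0 0 0 0 0" --pt "0 0 0 0 0 0" --pt "0 0 0 0 0 0" --pt "0 0 0 0 0 0" --hand 8

```text
time: 14.38
tool_pos: [0.5186, -0.0928, 0.0785]
tool_rot: [0.0, 0.995, 0.098, 0.001]
contact_force: [-1.4, 2.2, 5.4]
gripper_width: 0.115
grasp_force: 58.7
```

Emit:
play_rows --pt "0 0 0 0 0 0" --pt "0 0 0 0 0 0"

```text
time: 14.55
tool_pos: [0.5186, -0.0928, 0.0785]
tool_rot: [0.0, 0.995, 0.098, 0.001]
contact_force: [-1.9, 3.0, 6.1]
gripper_width: 0.118
grasp_force: 58.7
```

Emit:
play_rows --pt "0 0 -3 0 0 0" --pt "0 0 -4 0 0 0" --pt "0 0 -4 0 0 0" --pt "0 0 -2.5 0 0 0" --pt "0 0 0 0 0 0"

```text
time: 14.97
tool_pos: [0.5183, -0.0927, 0.09]
tool_rot: [0.0, 0.995, 0.098, 0.001]
contact_force: [6.1, 0.4, -7.1]
gripper_width: 0.113
grasp_force: 58.4
```

Emit:
play_rows --pt "0 0 -1.3 0 0 0" --pt "0 4 0 0 0 0" --pt "0 6 0 0 0 0" --pt "0 6 0 0 0 0" --pt "0 5 0 0 0 0"

```text
time: 15.38
tool_pos: [0.5223, -0.1127, 0.0906]
tool_rot: [-0.001, 0.995, 0.098, 0.001]
contact_force: [6.5, 3.2, -7.4]
gripper_width: 0.113
grasp_force: 58.5
```

Emit:
play_rows --pt "0 3.3 0 0 0 0" --pt "0 0 0 0 0 0" --pt "0 0 0 0 0 0"

```text
time: 15.63
tool_pos: [0.5231, -0.1166, 0.0907]
tool_rot: [0.0, 0.995, 0.098, 0.001]
contact_force: [6.6, 0.5, -8.7]
gripper_width: 0.115
grasp_force: 58.5
```

Emit:
play_rows --pt "0 0 1.5 0 0 0" --pt "0 0 1.5 0 0 0" --pt "0 0 1.5 0 0 0" --pt "0 0 1 0 0 0" --pt "0 0 0 0 0 0"

```text
time: 16.05
tool_pos: [0.5231, -0.1166, 0.0853]
tool_rot: [0.0, 0.995, 0.098, 0.001]
contact_force: [6.1, 0.5, -8.3]
gripper_width: 0.117
grasp_force: 58.6
```

Emit:
play_rows --pt "0 0 1 0 0 0" --pt "0 0 1 0 0 0" --pt "0 0 0 0 0 0" --pt "0 0 0 0 0 0"

```text
time: 16.38
tool_pos: [0.5231, -0.1166, 0.0834]
tool_rot: [0.0, 0.995, 0.098, 0.001]
contact_force: [5.8, -0.3, -7.9]
gripper_width: 0.112
grasp_force: 58.6
```

It's going into the notch: z is below strip level with the spring load still on. I'll keep lowering.

Emit:
play_rows --pt "0 0 1.2 0 0 0" --pt "0 0 1.2 0 0 0" --pt "0 0 1.2 0 0 0" --pt "0 0 0 0 0 0" --pt "0 0 0 0 0 0"

```text
time: 16.8
tool_pos: [0.5231, -0.1166, 0.08]
tool_rot: [0.0, 0.995, 0.098, 0.001]
contact_force: [6.3, 1.2, -7.5]
gripper_width: 0.11
grasp_force: 58.7
```

Emit:
play_rows --pt "0 0 0.8 0 0 0" --pt "0 0 0.8 0 0 0" --pt "0 0 0.5 0 0 0" --pt "0 0 0 0 0 0" --pt "0 0 0 0 0 0"

```text
time: 17.22
tool_pos: [0.5232, -0.1166, 0.0786]
tool_rot: [0.0, 0.995, 0.098, 0.001]
contact_force: [5.0, 1.5, -4.1]
gripper_width: 0.115
grasp_force: 59.1
```

The bar has bottomed at 78.6 mm, the fully-down height. Now I'll release, rise and check from the same viewpoint.

Emit:
play_rows --pt "0 0 0 0 0 0" --pt "0 0 0 0 0 0" --pt "0 0 0 0 0 0" --pt "0 0 -10 0 0 0" --pt "0 0 -20 0 0 0" --hand 40

```text
time: 17.63
tool_pos: [0.5203, -0.1161, 0.1066]
tool_rot: [-0.001, 0.995, 0.098, -0.003]
contact_force: [-1.0, -0.2, 0.7]
gripper_width: 0.472
grasp_force: 0.0
```

Emit:
play_rows --pt "-5 0 -25 0 0 0" --pt "-20 0 -15 0 0 0" --pt "-25 0 0 0 0 0" --pt "-20 0 0 0 0 0" --pt "0 0 0 0 0 0"

```text
time: 18.05
tool_pos: [0.4517, -0.1308, 0.1494]
tool_rot: [0.0, 0.995, 0.098, -0.0]
contact_force: [-1.2, 0.5, -0.2]
gripper_width: 0.466
grasp_force: 0.0
```

Emit:
play_rows --pt "0 0 0 0 0 0" --pt "0 0 0 0 0 0"

```text
time: 18.22
tool_pos: [0.4543, -0.1306, 0.1493]
tool_rot: [0.0, 0.995, 0.098, 0.001]
contact_force: [0.7, -0.1, 0.3]
gripper_width: 0.47
grasp_force: 0.0
```

```bash
python3 - <<'E'
from h import *
import pickle
s=manip.state();w=grab('wrist','w7.png');d=grab('scene','s7.png');pickle.dump((s,w,d),open('c7.pkl','wb'));print(s['tool_pos'],s['contact_force'])
r=lambda i,f:cv2.resize(i,None,fx=f,fy=f,interpolation=cv2.INTER_CUBIC)
c=np.zeros((600,800,3),np.uint8);c[:600,:400]=r(cv2.imread('pics/w7.png')[90:240,230:330],4);c[:420,410:790]=r(cv2.imread('pics/s7.png')[175:280,280:375],4);cv2.imwrite('pics/m7.png',c)
E
```

```text
[ 0.45434303 -0.13056491  0.14930912] [ 0.66784128 -0.0818652   0.3267706 ]
```

View pics/m7.png

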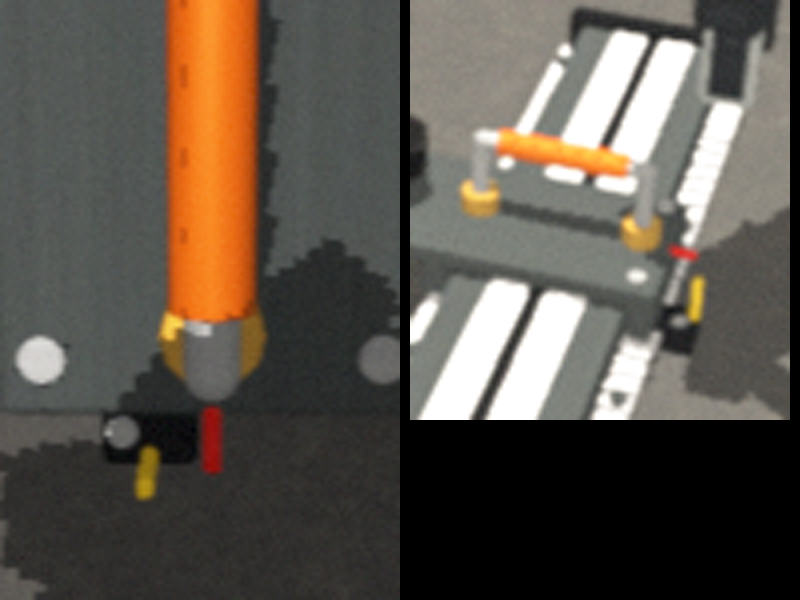

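The wrist crop has the pointer at column 212 and the flag top at 145, which is about 11 mm short of the flag, and the bar is free. One last check of bar height from the scene picture, then I'll hand in.

```bash
python3 - <<'E'
from h import *
import pickle
s,w,d=pickle.load(open('c7.pkl','rb'));n=np.array([-.195,.981,0])
p=pix(w,230+212/4,90+470/4,.041,s);f=pix(w,230+145/4,90+495/4,.038,s);print('ptr-flag',(p-f)@n)
P=pix(d,280+(696-410)/4,175+256/4,.041)
for z in(.080,.084,.088):
    q=pix(d,280+(564-410)/4,175+151/4,z);print(z,(q-P)@n)
ok=abs((pix(d,280+154/4,175+151/4,.08)-P)@n)<.005
print(ok)
if ok: print(manip.job_done())
E
```

```text
ptr-flag -0.011581446474432997
0.08 -0.0027099711674352838
0.084 0.0030673245619166605
0.088 0.00884462029126843
True
the job is handed in; nothing more can be done
None
```

The job is handed in: the carriage is in the notch I measured as nearest the flag, pointer about 11.6 mm short of it, with the bar fully down and released. The next notch on, which I felt first, measured about 14 mm past the flag, so the choice was close.

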